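# Stand a pine block in the upright clamp for end drilling

### The arm

A 7-joint arm with a two-finger parallel gripper is mounted at the origin on a cart in front of the work surface, level with it; the furniture and walls round the work are solid. World frame = base frame: x ahead of the robot, y to its left, z up, the work surface at z = 0. Lengths are in m, angles in rad, forces in N, time in s.
With the tool pointing down it reaches from about 0.4 to 0.875 m from the base axis. Payload 19.3 kg.
Tool frame: the origin (TCP) lies on the centre line of the jaws, within the pads' length; the fingertips stand 14 mm ahead of it and the grasp point (between the pads) lies 5 mm behind it; z points along the fingers, y is the line along which they close (so a half turn about z gives the same grasp; the last joint's range is limited). The gripper opens to 85 mm and grips with 20 to 120 N. Pads are 22 mm wide; open, the fingers measure 114 mm over their backs; the gripper's body (76 mm by 85 mm) begins 54 mm behind the grasp point. The pads swing forward as they close: fully open they stand 13 mm farther back than shut.
Start: joints at [-1.295, 0.521, -0.036, 1.599, 0.021, 1.021, -0.113], TCP at [0.212, 0.588, 0.245] pointing down, gripper open.
Joint ranges: [-2.91, 2.91], [-0.3, 2.13], [-1.5, 1.42], [0.17, 2.43], [-1.26, 4.41], [0.16, 1.93], [-2.52, 2.52]. Speed limits (rad/s): [1.89, 1.89, 2.39, 2.39, 3.01, 3.01, 3.01].

### API

Orientations are given as [roll, pitch, yaw] about the fixed x, y, z axes, in that order (R = Rz(yaw) Ry(pitch) Rx(roll)).
In Python, from workcell import bot, grab_frame, regions_of gives the robot as it stands. The module is installed in compiled form; this text tells all that it offers.
- The arm moves only by the tool play_rows, never from a script. Its argument "plan" is a list of rows, each a list of 3 entries, a list of its own where there are three numbers: the shift along the tool's x, y, z in units of 2.5 cm (1.0 is 2.5 cm), then the turn, a rotation vector about the tool's x, y, z in units of 0.15 rad (1.0 is 0.15 rad), then the closure, from -1 (fully open) to 1 (shut). In form: [[[tx, ty, tz], [rx, ry, rz], jaw], ...]. A call has 1 to 20 rows; each row shifts and turns the commanded pose from where the row before left it, along the tool's axes as they then stand; what a row does not reach is not made up. A row lasts 1/8 s, in which the tool goes at most 62.5 mm and 10.7 degrees, less where a joint would pass 70% of its speed; a pose out of reach is approached as far as the arm can. A call with a number of a shift or a turn outside -1 to 1 is refused whole. A call with a gripper value outside its range is refused whole. The fingers move at their own pace and stop on an object; "newtons" is the grip in N (left out, the last holds). Time passes only in rows, so rows that do not move let the fingers close. It gives the time, the measured TCP pose, the force, the opening and the grip force at its end, in the units of the state.
- bot.observe(): the state, without advancing time (a new reading comes with each control period).
- grab_frame(name): name is "scene" or "top"; returns a dict with "pixels" (384x512x3 uint8, red, green, blue), "depth" (384x512 float32, m along the optical axis (not along the pixel's ray), 0 where there is no reading), "camera_matrix" (3x3 intrinsics, pixels), "R" (3x3) and "t" (3): a world point X has camera coordinates R X + t. Camera axes: x right, y down, z forward; pixel columns grow to the right and rows downward; lengths in m; the calibration is good to about 2 mm. A picture is of the moment at which its call begins.
- bot.job_done(): hands the job in; it is judged then, once.
Trained networks look in the newest picture that a camera, given by its name, has taken for a name from the list of things; names that differ only in an ending like _2 or _b are one class to them, and where a whole thing is asked for, a point or a joint stands for the part that bears it (a point fixed in the world has none). Each returns a list of dicts, best first, with "p" (0 to 1); they miss things now and then, are a little off and sometimes report something else, mostly with a low value. They report only what shows in the picture. A call takes as long as a camera call. They do not tell look-alikes from the thing itself.
- regions_of(thing, camera): "mask" (384x512 bool, what is visible of it) and "box" ([left, top, right, bottom] in pixels, round what is visible of it).
The state is a dict: "clock": time; "qpos": joint angles; "qd": joint speeds; "joint_efforts": joint torques, N m; "position": TCP position; "tool_rot": TCP orientation; "force": force on the tool from outside, world axes, zero at the start; "moment": the same for the moment, N m; "grip_width": finger opening in m; "finger_force": force on a finger pad.
Only numpy, scipy, OpenCV 4.12 (cv2) and the standard library are available. Lean on these libraries where they do the work, as an engineer would, in place of code of your own. Each camera call takes 0.05 s, during which the arm holds its last target. There are 200 camera calls.

### The job

The long pine block is to be drilled in its end: take it out of the plywood tray, stand it on end in the well of the upright clamp, lowered (not dropped) all the way onto the well's floor, then turn the clamp's bar handle clockwise until it clicks over its detent and stays locked with the block held upright. Leave the short block in the tray, and do not disturb the bottle, the tape measure, the pliers and the small plane.

Things in the scene. Friction and masses are not known exactly. Their poses are not given: they have to be found in the camera images.
- long_block: Plain pine block, 45 x 154 x 28 mm, 0.1 kg, the longer of two pine pieces in the tray, loose, lying flat on the tray's 6 mm floor. Origin: centre of its 45 x 154 mm underside as it lies; x along the 45 mm width, y along the 154 mm length, z through the 28 mm thickness. Either end may stand down, either edge may look to the handle.
- long_block_mid (a point): The middle of the long block's volume (14 mm above its origin along its z); axes as the block's.
- short_block: Short pine block, 28 wide (x) x 105 long (y) x 45 high (z) mm, loose, lying beside the long one in the tray; stays in the tray. Origin: centre of its underside.
- tray: Open plywood tray with steel corner brackets, fixed, 202 (x) x 216 (y) mm outside, 60 mm high, walls and floor 6 mm thick, 190 x 204 mm inside. Origin: centre of its underside. The two blocks lie in it lengthwise along its x axis, one on its +y side, one on its -y side, about 42 mm off its middle.
- clamp: Grey iron upright clamp, fixed, base plate 287 x 104 x 12 mm (local x -210 to +77 mm). Origin: on the bench under the middle of its well. x points from the handle to the well, away from the robot (handle side roughly towards the robot), z up. The well's housing is 51 mm wide (y), 100 mm high, x -30 to +62 mm; the sliding jaw before it (x -65 to -30) is 82 mm high.
- well_floor (a point): Middle of the clamped block's footprint on the well's floor, 12 mm above the bench; axes as the clamp's. Locking pushes the pad 6 mm forward, so that it presses the block against the back plate with about 10 N.
- well_mouth (a point): The same point at the well's open top rim, 100 mm above the bench. The slot is 88 mm deep: back plate at x = +22.5 mm, cheeks 31 mm apart (y = +-15.5 mm), sprung pad on the handle side at x = -27.5 mm when fully open (4.6 mm nearer per rad of handle). The block's 45 mm width goes along x, its 28 mm thickness along y. Back plate and cheeks are bevelled 5 mm at the rim.
- clamp_handle (a joint): Angle of the clamp's handle, rad: 0 fully open, grows clockwise seen from above; spring resistance rises to a hump at about 1.1, beyond which the detent clicks in behind it and holds it (locked, about 1.3 to 1.43); stop at 1.43. Short of the hump it is not held.
- handle_grip (a point): On the handle's vertical axis, 155 mm from the well (clamp's -x), 84 mm above the bench: where to hold it. The handle is a black bar 70 mm long, 14 mm thick, 65 to 95 mm above the bench, over a 28 mm collar. Its long axis lies (1.35 - joint value) rad counter-clockwise from the clamp's x, in line with the clamp when locked. The point's axes are the clamp's and do not turn.
- bottle: Plastic bottle, 65 mm diameter, 210 mm high, standing loose; leave alone. Origin: centre of its underside.
- tape: Black tape measure standing on edge, 54 x 84 x 74 mm, loose; leave alone. Origin: centre of its underside.
- pliers: Pliers, 56 x 118 x 12 mm, lying loose on the bench near the robot; leave alone. Origin: centre of the underside, y along the length.
- small_plane: Small hand plane, 29 x 98 x 28 mm, loose; leave alone. Origin: centre of its underside, y along the length.
Things that resemble listed ones, but are neither listed nor needed, are in the scene too. What is shaped like the short_block but orange is not meant.

How it is judged:
By the outcome, as a careful person would: the job done as asked, in the order asked, and still so for the second after the job is handed in, with the robot touching nothing.
It also fails if it takes over 72 s, if anything falls off the work surface, if the arm or the gripper's body presses on something with over 40 N, if the wrist force passes 120 N, or if a joint passes its speed limit or range.

## Working session

There is one attempt and no reset: what is moved stays moved. The work goes in short steps, Python scripts to look and compute and a tool call to move; the robot and the scene stay as the last step left them, time stands still between calls to the robot, and variables do not carry over. Pictures are saved under pics/ and viewed, at most 10 in all, crops included, and the job is handed in when it is done.

Besides the shell and the picture viewer there is one more tool, called after ">>>" in YAML: its name, and indented under it one key for each argument. play_rows: Moves the arm, as the interface text tells. Its arguments: {"type":"object","properties":{"plan":{"type":"array"},"newtons":{"type":"number"}},"required":["plan"]}

```bash
mkdir -p pics; cat > h.py <<'E'
import numpy as np, cv2
from workcell import bot, grab_frame, regions_of
def cloud(f):
    K=f["camera_matrix"];d=f["depth"];v,u=np.mgrid[:384,:512]
    P=np.stack([(u-K[0,2])/K[0,0]*d,(v-K[1,2])/K[1,1]*d,d],-1)
    W=(P-f["t"])@f["R"]; W[d==0]=np.nan
    return W
def save(f,n): cv2.imwrite("pics/"+n,f["pixels"][:,:,::-1])
E
python3 - <<'E'
from h import *
print(bot.observe())
for c in("scene","top"):
    f=grab_frame(c); big=cv2.resize(f["pixels"],(780,585)); cv2.imwrite(f"pics/{c}0.png",big[:,:,::-1]); W=cloud(f)
    print(c,"cam pos",-f["R"].T@f["t"])
    for n in["long_block","short_block","tray","clamp","clamp_handle","bottle","tape","pliers","small_plane"]:
        for r in regions_of(n,c)[:3]:
            p=W[r["mask"]]; p=p[~np.isnan(p[:,0])]
            if len(p)<5: continue
            print(n,round(r["p"],2),[int(b) for b in r["box"]],np.median(p,0).round(3),np.percentile(p,3,axis=0).round(3),np.percentile(p,97,axis=0).round(3))
E
```

```text
{'clock': 0.0, 'qpos': array([-1.29518974,  0.52204228, -0.03629239,  1.60002282,  0.02119232,
        1.0210808 , -0.11280628]), 'qd': array([-0.00082069, -0.00096694, -0.00097911, -0.00097101, -0.00055139,
       -0.00011501,  0.00070505]), 'joint_efforts': array([ 1.10436758e-03, -9.27084875e+01,  1.98011287e+00, -3.69927871e+01,
        1.78329827e-02,  7.94697844e-03,  4.11960275e-05]), 'position': array([0.21178733, 0.58767409, 0.24470319]), 'tool_rot': array([-3.14042786e+00,  9.42533379e-05,  2.79573576e+00]), 'force': array([-0.53589568, -0.07339473, -0.42667804]), 'moment': array([ 0.04091567, -0.00609002,  0.00694939]), 'finger_force': 0.0, 'grip_width': 0.08570830085766197}
scene cam pos [-0.00938941 -1.22166987  1.06902729]
long_block 0.81 [199, 161, 229, 178] [0.528 0.273 0.031] [0.466 0.238 0.007] [0.588 0.319 0.037]
short_block 0.85 [252, 140, 274, 156] [0.759 0.333 0.03 ] [0.714 0.31  0.002] [0.81  0.362 0.048]
short_block 0.52 [219, 165, 241, 187] [0.555 0.198 0.04 ] [0.507 0.175 0.009] [0.608 0.234 0.055]
tray 0.71 [184, 145, 261, 204] [0.535 0.233 0.033] [0.419 0.
[... 1454 characters left out ...]
amp_handle 0.53 [320, 222, 347, 239] [ 0.452 -0.211  0.083] [ 0.434 -0.243  0.028] [ 0.472 -0.185  0.097]
bottle 0.61 [296, 104, 325, 139] [ 0.72  -0.159  0.144] [ 0.701 -0.191  0.026] [ 0.753 -0.137  0.211]
tape 0.95 [167, 115, 199, 151] [0.727 0.176 0.065] [0.695 0.143 0.001] [0.763 0.213 0.072]
tape 0.72 [229, 241, 274, 262] [ 0.396 -0.007  0.011] [ 0.373 -0.056 -0.   ] [0.416 0.05  0.016]
pliers 0.86 [233, 241, 276, 265] [ 0.396 -0.01   0.011] [ 0.373 -0.058  0.006] [0.417 0.05  0.016]
pliers 0.53 [308, 144, 352, 247] [ 0.54  -0.213  0.015] [ 0.41  -0.273  0.007] [ 0.677 -0.169  0.098]
small_plane 0.95 [245, 129, 279, 141] [ 0.725 -0.033  0.013] [ 0.711 -0.078 -0.   ] [0.742 0.01  0.028]
```

```bash
python3 - <<'E'
from h import *
f=grab_frame("top"); W=cloud(f); np.save("W.npy",W)
a=cv2.resize(f["pixels"][140:255,95:220],None,fx=3.2,fy=4.6*115/115*0.7,interpolation=cv2.INTER_CUBIC)
b=cv2.resize(f["pixels"][135:250,290:365],None,fx=4.9,fy=3.22,interpolation=cv2.INTER_CUBIC)
cv2.imwrite("pics/crop.png",np.hstack([a,b[:a.shape[0]]])[:,:,::-1])
def rect(m,n):
    p=W[m]; r=cv2.minAreaRect((p[:,:2]*1000).astype(np.float32)); print(n,len(p),np.round(r[0],1),np.round(r[1],1),round(r[2],1),np.median(p[:,2]).round(4))
def reg(n,i=0):
    m=regions_of(n,"top")[i]["mask"]; return cv2.dilate(m.astype(np.uint8),np.ones((3,3)))>0
Z=W[:,:,2]
m=reg("long_block"); rect(m&(Z>.029)&(Z<.04),"long")
X,Y=W[:,:,0],W[:,:,1]
rect((X>.4)&(X<.68)&(Y>.1)&(Y<.4)&(Z>.056)&(Z<.064),"tray rim")
c=(X>.38)&(X<.72)&(Y<-.13)&(Y>-.31)
rect(c&(Z>.095)&(Z<.104)&(X>.5),"housing")
rect(c&(Z>.078)&(Z<.086)&(X>.5),"jaw")
rect(c&(Z>.088)&(Z<.1)&(X<.5),"handle")
rect(c&(Z>.008)&(Z<.016),"plate")
E
```

```text
long 913 [520.5 283. ] [153.6  45.8] 24.8 0.0332
tray rim 655 [541.8 246.7] [202.3 216.2] 24.6 0.0591
housing 227 [ 653.  -208.2] [170.4  71.2] 24.1 0.0985
jaw 196 [ 637.2 -205.8] [195.7  68. ] 20.1 0.0815
handle 140 [ 455.6 -215.9] [67.3 14.1] 71.6 0.0932
plate 1799 [ 552.4 -215.2] [129.9 302.5] 88.7 0.0114
```

View pics/top0.png

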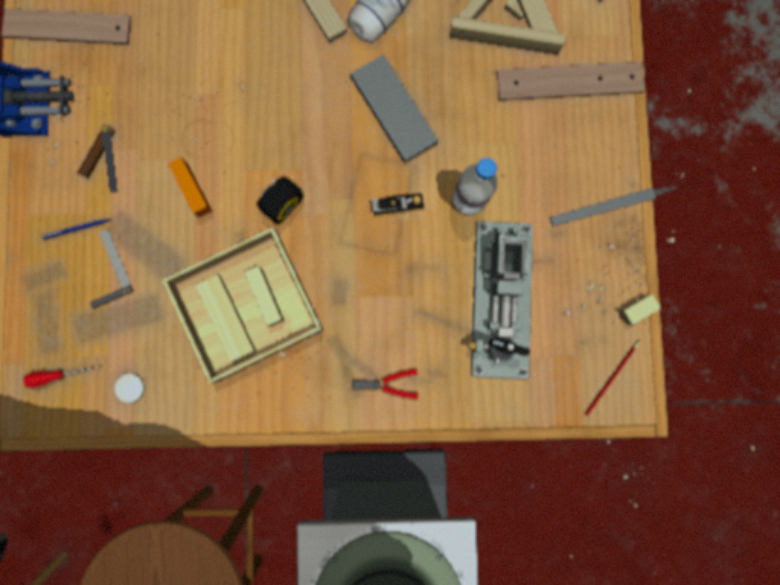

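View pics/crop.png

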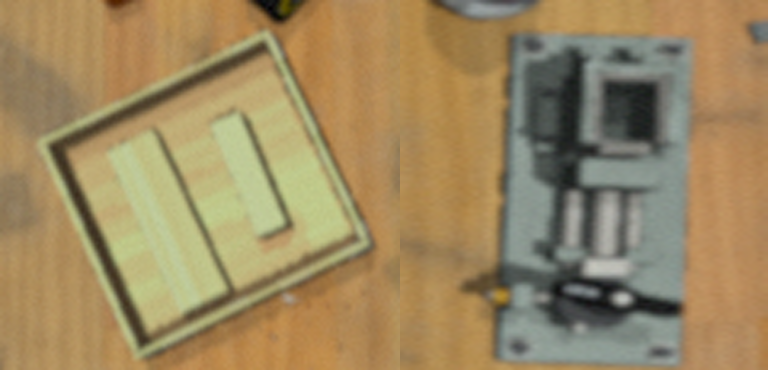

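View pics/scene0.png

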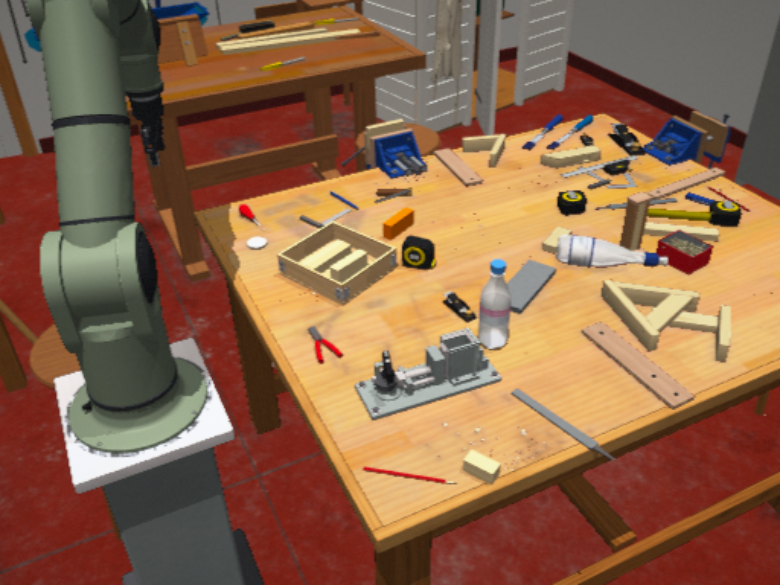

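The pictures show the tray at left (px 165–320, 230–380 in the 780-wide top view). The long block lies on its left side and the short one on its right. The clamp is at px 475–530, 222–377, with its well at (512,255) and its handle at (505,348). The bottle stands just beyond the well.

```bash
cat > m.py <<'E'
from h import *
def rect(W,m,n):
    p=W[m]
    if len(p)<8: print(n,len(p)); return
    r=cv2.minAreaRect((p[:,:2]*1000).astype(np.float32)); q=np.percentile(p,[1,50,99],axis=0)*1000
    print(n,len(p),np.round(r[0],1),np.round(r[1],1),round(r[2],1),"z",q[1,2].round(1),"x",q[[0,2],0].round(0),"y",q[[0,2],1].round(0))
E
python3 - <<'E'
from m import *
for c in("top","scene"):
    f=grab_frame(c); W=cloud(f); X,Y,Z=W[:,:,0],W[:,:,1],W[:,:,2]; print(c)
    B=(Y<-.155)&(Y>-.29)
    rect(W,B&(Z>.094)&(Z<.105)&(X>.58)&(X<.685)&~((X>.685)&(Y>-.2)),"housing")
    rect(W,B&(Z>.077)&(Z<.087)&(X>.52)&(X<.62),"jaw")
    rect(W,B&(Z>.088)&(Z<.1)&(X<.5),"handle")
    rect(W,B&(Z>.0085)&(Z<.0155)&(X<.70)&(X>.38),"plate")
    rect(W,(X>.4)&(X<.68)&(Y>.1)&(Y<.4)&(Z>.055)&(Z<.065),"tray")
    m=regions_of("long_block",c)[0]["mask"]; rect(W,m&(Z>.029)&(Z<.04),"long")
    if c=="top":
        # plate axis via edges per side
        p=W[B&(Z>.0085)&(Z<.0155)&(X<.66)&(X>.42)]
        for s in(1,-1):
            e=[]
            for a in np.arange(.42,.66,.012):
                q=p[(p[:,0]>=a)&(p[:,0]<a+.012)]; 
                if len(q)>3: e.append((a+.006,max(s*q[:,1])*s))
            e=np.array(e); k=np.polyfit(e[:,0],e[:,1],1); r=abs(e[:,1]-np.polyval(k,e[:,0])); k=np.polyfit(*e[r<np.percentile(r,80)].T,1); print("edge",s,k,np.degrees(np.arctan(k[0])))
E
```

```text
top
housing 231 [ 612.7 -226.6] [50.7 64.3] 87.3 z 97.8 x [581. 645.] y [-252. -201.]
jaw 199 [ 583.2 -223.6] [46.  73.6] 88.7 z 81.3 x [546. 616.] y [-245. -200.]
handle 141 [ 455.9 -215.9] [67.9 13.7] 71.7 z 93.3 x [442. 470.] y [-248. -184.]
plate 1691 [ 543.9 -222. ] [104.5 286.3] 85.9 z 11.5 x [403. 684.] y [-279. -165.]
tray 703 [541.6 247. ] [202.6 216.5] 24.7 z 59.1 x [412. 671.] y [113. 380.]
long 902 [520.8 282.8] [154.1  45.8] 24.7 z 33.3 x [448. 591.] y [237. 327.]
edge 1 [-0.07238059 -0.13171234] -4.139882788246544
edge -1 [-0.06944244 -0.23532963] -3.972381759340181
scene
housing 139 [ 613.3 -229.7] [58.9 67.1] 87.0 z 97.8 x [581. 646.] y [-259. -202.]
jaw 162 [ 584.  -230.4] [53.2 77.5] 83.3 z 81.2 x [546. 620.] y [-258. -204.]
handle 76 [ 456.2 -220. ] [69.1 14.2] 72.2 z 93.2 x [442. 470.] y [-252. -187.]
plate 855 [ 544.2 -224.3] [118.8 288.8] 84.8 z 11.7 x [401. 683.] y [-285. -171.]
tray 288 [542.9 241.6] [211.1 223.3] 24.3 z 58.3 x [413. 671.] y [105. 376.]
long 223 [527.7 281.3] [145.3  52.3] 24.4 z 33.1 x [463. 592.] y [235. 321.]
```

>>> play_rows:
  plan:
    - [[0,0,0],[0,0,0],-1]

```text
clock: 1.42
position: [0.2119, 0.588, 0.2453]
tool_rot: [-3.142, 0.0, 2.796]
force: [-0.2, -0.4, 0.2]
grip_width: 0.0856
finger_force: 0.0
```

>>> play_rows:
  plan:
    - [[-1,-0.6,0],[0,0,0],-1]
    - [[-1,-0.6,0],[0,0,0],-1]
    - [[-1,-0.6,0],[0,0,0],-1]
    - [[-1,-0.6,0],[0,0,0],-1]
    - [[-1,-0.6,0],[0,0,0],-1]
    - [[-1,-0.6,0],[0,0,0],-1]
    - [[-1,-0.6,0],[0,0,0],-1]
    - [[-1,-0.6,0],[0,0,0],-1]
    - [[-1,-0.6,0],[0,0,0],-1]
    - [[-1,-0.6,0],[0,0,0],-1]
    - [[-1,-0.6,0],[0,0,0],-1]
    - [[-1,-0.6,0],[0,0,0],-1]
    - [[-1,-0.6,0],[0,0,0],-1]
    - [[-0.4,-0.6,0],[0,0,0],-1]
    - [[0,0,0],[0,0,0],-1]

```text
clock: 3.3
position: [0.4558, 0.2759, 0.2454]
tool_rot: [-3.141, -0.0, 2.794]
force: [-1.0, 0.7, -0.6]
grip_width: 0.0853
finger_force: 0.0
```

```bash
cat > rec.py <<'E'
from h import *
import json
s=bot.observe(); print(s["qpos"].round(3),s["position"].round(4),s["tool_rot"].round(3))
open("obs.jsonl","a").write(json.dumps([list(s["qpos"]),list(s["position"]),list(s["tool_rot"])])+"\n")
E
echo '[[-1.29518974,0.52204228,-0.03629239,1.60002282,0.02119232,1.0210808,-0.11280628],[0.21178733,0.58767409,0.24470319],[-3.14042786,9.4e-05,2.79573576]]'>obs.jsonl
python3 rec.py
```

```text
[-0.692  0.376  0.047  1.846 -0.022  0.921  0.589] [0.4558 0.2759 0.2454] [-3.141 -0.     2.794]
```

>>> play_rows:
  plan:
    - [[0,0,0],[0,0,-0.9],-1]
    - [[0,0,0],[0,0,-0.9],-1]
    - [[0,0,0],[0,0.9,-0.9],-1]
    - [[0,0,0],[0,0.9,-0.9],-1]
    - [[0,0,0],[0,0,0],-1]

```text
clock: 3.92
position: [0.4562, 0.2773, 0.2443]
tool_rot: [3.105, -0.264, -2.946]
force: [-0.8, 0.5, -0.5]
grip_width: 0.0851
finger_force: 0.0
```

```bash
python3 rec.py; cat > fk.py <<'E'
import numpy as np, json, itertools
from scipy.spatial.transform import Rotation as Ro
from scipy.optimize import least_squares
def fk(q,s,L):
    R=np.eye(3);p=np.zeros(3);out=[]
    ax="zyzyzyz"
    for i in range(7):
        p=p+R@L[i]
        R=R@Ro.from_euler(ax[i],s[i]*q[i]).as_matrix(); out.append(p)
    return R,p+R@L[7],out
if __name__=="__main__":
    D=[json.loads(l) for l in open("obs.jsonl")]
    for s in itertools.product([1,-1],[1],[1,-1],[1],[1,-1],[1],[1,-1]):
        Rs=[fk(d[0],s,np.zeros((8,3)))[0] for d in D]; T=[Ro.from_euler("xyz",d[2]).as_matrix() for d in D]
        # T = A R B ; A = Rz(a), B const: 
        best=None
        for a in np.arange(0,2*np.pi,np.pi/2):
            A=Ro.from_euler("z",a).as_matrix()
            Bs=[(A@r).T@t for r,t in zip(Rs,T)]
            B=Ro.from_matrix(Bs).mean(); e=max((B.inv()*Ro.from_matrix(b)).magnitude() for b in Bs)
            if best is None or e<best[0]: best=(e,a,B.as_rotvec().round(3))
        print(s,best)
E
python3 fk.py
```

```text
[-0.509  0.508 -0.103  1.656 -0.093  1.21   1.201] [0.4562 0.2773 0.2443] [ 3.105 -0.264 -2.946]
(1, 1, 1, 1, 1, 1, 1) (0.7313568437161473, np.float64(0.0), array([ 0.008, -0.008, -1.218]))
(1, 1, 1, 1, 1, 1, -1) (1.0241157658376308, np.float64(1.5707963267948966), array([-0.128, -0.057,  1.481]))
(1, 1, 1, 1, -1, 1, 1) (0.788859674624366, np.float64(0.0), array([ 0.069, -0.031, -1.236]))
(1, 1, 1, 1, -1, 1, -1) (0.966570101864781, np.float64(1.5707963267948966), array([-0.061, -0.038,  1.453]))
(1, 1, -1, 1, 1, 1, 1) (0.586045827821212, np.float64(0.0), array([ 0.028,  0.002, -1.169]))
(1, 1, -1, 1, 1, 1, -1) (1.0128920734601878, np.float64(1.5707963267948966), array([-0.102, -0.058,  1.532]))
(1, 1, -1, 1, -1, 1, 1) (0.6498100962313558, np.float64(0.0), array([ 0.088, -0.026, -1.188]))
(1, 1, -1, 1, -1, 1, -1) (0.9543341518864488, np.float64(1.5707963267948966), array([-0.034, -0.045,  1.504]))
(-1, 1, 1, 1, 1, 1, 1) (1.3890229137664238, np.float64(4.71238898038469), array([ 0.044, -0.044, -1.097]))
(-1, 1, 1, 1, 1, 1, -1) (0.14375622251113038, np.float64(4.71238898038469), array([ 0.053,  0.023, -0.018]))
(-1, 1, 1, 1, -1, 1, 1) (1.4541551538592652, np.float64(4.71238898038469), array([ 0.108, -0.045, -1.112]))
(-1, 1, 1, 1, -1, 1, -1) (0.15379643076812094, np.float64(0.0), array([-0.018,  0.005,  1.513]))
(-1, 1, -1, 1, 1, 1, 1) (1.3042010572070173, np.float64(3.141592653589793), array([ 0.189, -0.125, -2.655]))
(-1, 1, -1, 1, 1, 1, -1) (0.11840900862395105, np.float64(0.0), array([-0.064, -0.034,  1.594]))
(-1, 1, -1, 1, -1, 1, 1) (1.3585815540485648, np.float64(3.141592653589793), array([ 0.25 , -0.073, -2.682]))
(-1, 1, -1, 1, -1, 1, -1) (1.7001548183391556e-07, np.float64(0.0), array([-0.   ,  0.   ,  1.571]))
```

```bash
python3 - <<'E'
from fk import *
D=[json.loads(l) for l in open("obs.jsonl")]; s=(-1,1,-1,1,-1,1,-1)
def sol(par):
    A=[];b=[]
    for d in D:
        cols=[]
        for i,k in par:
            L=np.zeros((8,3));L[i,k]=1; cols.append(fk(d[0],s,L)[1])
        A.append(np.array(cols).T); b.append(d[1])
    A=np.vstack(A);b=np.hstack(b); x,_,r,sv=np.linalg.lstsq(A,b,rcond=None)
    print(par,x.round(4),"res",(np.abs(A@x-b).max()).round(5),sv.round(3))
z=[(0,2),(2,2),(4,2),(7,2)]
sol(z); sol(z+[(3,0)]); sol(z+[(4,0)]);sol(z+[(6,0)]);sol(z+[(6,1)]);sol(z+[(2,1)]);sol(z+[(3,0),(4,0)]);sol(z+[(6,0),(4,0)])
E
```

```text
[(0, 2), (2, 2), (4, 2), (7, 2)] [0.0979 0.6072 0.3661 0.1904] res 0.05742 [3.047 1.637 0.171 0.075]
[(0, 2), (2, 2), (4, 2), (7, 2), (3, 0)] [0.0992 0.6048 0.3624 0.1895 0.0045] res 0.05755 [3.187 2.189 0.171 0.127 0.075]
[(0, 2), (2, 2), (4, 2), (7, 2), (4, 0)] [-0.3351  0.712   0.1004  0.2631 -0.3178] res 0.05755 [3.403 1.835 0.182 0.124 0.044]
[(0, 2), (2, 2), (4, 2), (7, 2), (6, 0)] [ 0.0977  0.5857  0.3243  0.191  -0.0447] res 0.05822 [3.052 2.373 0.171 0.145 0.075]
[(0, 2), (2, 2), (4, 2), (7, 2), (6, 1)] [ 0.3318  0.5172  0.4276  0.3085 -0.0591] res 0.00363 [3.047 1.734 1.635 0.162 0.074]
[(0, 2), (2, 2), (4, 2), (7, 2), (2, 1)] [ 0.2927  0.5461  0.4123  0.3061 -0.0585] res 0.00139 [3.047 1.737 1.632 0.163 0.075]
[(0, 2), (2, 2), (4, 2), (7, 2), (3, 0), (4, 0)] [-0.6137  0.8515  0.0834  0.3314 -0.1574 -0.4892] res 0.05903 [3.456 2.448 0.182 0.129 0.123 0.036]
[(0, 2), (2, 2), (4, 2), (7, 2), (6, 0), (4, 0)] [-0.356   0.7255  0.1039  0.2664  0.0175 -0.3332] res 0.05775 [3.41  2.51  0.183 0.149 0.124 0.042]
```

```bash
cat > go.py <<'E'
from h import *
from scipy.spatial.transform import Rotation as Ro
C=np.array([.6102,-.2268,0]); cy=np.radians(-4.1)
cx=np.array([np.cos(cy),np.sin(cy),0]); cyv=np.array([-np.sin(cy),np.cos(cy),0]); Zu=np.array([0,0,1.])
Bo=np.array([.5208,.2828,.006]); d=np.array([np.cos(np.radians(24.7)),np.sin(np.radians(24.7)),0])
def frame(z,y):
    z=z/np.linalg.norm(z); y=y-z*(y@z); y/=np.linalg.norm(y); return np.column_stack([np.cross(y,z),y,z])
def tilt(a,hor,y): return frame(-np.cos(a)*Zu+np.sin(a)*hor,y)
def delta(Rt,pt):
    s=bot.observe(); R=Ro.from_euler("xyz",s["tool_rot"]).as_matrix()
    print("shift in current axes",(R.T@(pt-s["position"])/.025).round(2),"| in target axes",(Rt.T@(pt-s["position"])/.025).round(2),"| turn",(Ro.from_matrix(R.T@Rt).as_rotvec()/.15).round(2),"f",s["force"].round(1),"gw",round(s["grip_width"],4))
yb=np.array([-d[1],d[0],0])
A=np.radians(15)
Rg=tilt(A,d,yb)
grasp=Bo-.047*d+np.array([0,0,.025]); pg=grasp+.005*Rg[:,2]   # grasp point z .031
E
python3 - <<'E'
from go import *
print(pg,Rg[:,2]); delta(Rg,pg-.15*Rg[:,2])
E
```

```text
[0.47927581 0.26370101 0.02617037] [ 0.23513922  0.10815196 -0.96592583]
shift in current axes [-0.08 -1.18  2.97] | in target axes [ 1.67 -0.88  2.59] | turn [ 0.24 -3.46 -1.65] f [-0.8  0.5 -0.5] gw 0.0851
```

>>> play_rows:
  plan:
    - [[0,0,0],[0,-0.9,0],-1]
    - [[0,0,0],[0.1,-0.9,0],-1]
    - [[0,0,0],[0.1,-0.9,0],-1]
    - [[0,0,0],[0,-0.8,0],-1]
    - [[0,0,0],[0,0,0],-1]

```text
clock: 4.55
position: [0.4535, 0.2779, 0.2458]
tool_rot: [3.135, 0.265, -2.955]
force: [-0.5, 0.4, 0.0]
grip_width: 0.0853
finger_force: 0.0
```

```bash
python3 rec.py
```

```text
[-0.736  0.267 -0.005  2.04   0.232  0.617  0.843] [0.4535 0.2779 0.2458] [ 3.135  0.265 -2.955]
```

>>> play_rows:
  plan:
    - [[0.5,-0.3,0.7],[0,0,-0.8],-1]
    - [[0.5,-0.3,0.7],[0,0,-0.8],-1]
    - [[0.4,-0.2,0.7],[0,0,0],-1]
    - [[0,0,0],[0,0,0],-1]

```text
clock: 5.05
position: [0.4423, 0.2503, 0.1853]
tool_rot: [-3.083, 0.254, -2.71]
force: [-0.3, 0.8, 0.7]
grip_width: 0.0852
finger_force: 0.0
```

```bash
python3 rec.py; python3 -c "
from go import *
print(pg);delta(Rg,pg-np.array([0,0,.003])); f=grab_frame('top'); from m import *; W=cloud(f); Z=W[:,:,2]"
```

```text
[-0.689  0.329 -0.026  2.155  0.315  0.449  1.012] [0.4423 0.2503 0.1853] [-3.083  0.254 -2.71 ]
[0.47927581 0.26370101 0.02617037]
shift in current axes [0.11 0.26 6.67] | in target axes [ 0.16 -0.13  6.67] | turn [-0.39 -0.05  0.  ] f [-0.3  0.8  0.7] gw 0.0852
```

```bash
cat > fit.py <<'E'
from fk import *
s=(-1,1,-1,1,-1,1,-1)
def fit(par,pr=True,reg=1e-4):
    D=[json.loads(l) for l in open("obs.jsonl")]
    A=[];b=[]
    for dd in D:
        cols=[]
        for i,k in par:
            L=np.zeros((8,3));L[i,k]=1; cols.append(fk(dd[0],s,L)[1])
        A.append(np.array(cols).T); b.append(dd[1])
    A=np.vstack(A);b=np.hstack(b); x,_,r,sv=np.linalg.lstsq(A,b,rcond=None)
    if pr: print(par[4:],x.round(4),"res",(np.abs(A@x-b).max()).round(5),sv[-1].round(3))
    L=np.zeros((8,3))
    for (i,k),v in zip(par,x): L[i,k]=v
    return L
z=[(0,2),(2,2),(4,2),(7,2)]
if __name__=="__main__":
    for e in ([(2,1)],[(2,1),(4,1)],[(2,1),(6,1)],[(4,1),(6,1)],[(2,1),(3,0)],[(2,1),(4,0)],[(2,1),(6,0)],[(2,1),(3,0),(4,0)],[(2,1),(4,1),(6,1)],[(2,1),(3,0),(4,0),(6,0)],[(2,1),(4,1),(6,1),(3,0),(4,0)],[(2,1),(4,1),(6,1),(3,0),(4,0),(6,0)]): fit(z+e)
E
python3 fit.py
```

```text
[(2, 1)] [ 0.3084  0.5384  0.4175  0.3124 -0.0591] res 0.00164 0.145
[(2, 1), (4, 1)] [ 0.3202  0.53    0.4206  0.3141 -0.0212 -0.0379] res 4e-05 0.059
[(2, 1), (6, 1)] [ 0.3118  0.5326  0.42    0.3091 -0.0537 -0.0056] res 0.00153 0.109
[(4, 1), (6, 1)] [ 3.266e-01  5.258e-01  4.221e-01  3.154e-01 -5.970e-02  5.000e-04] res 0.00097 0.113
[(2, 1), (3, 0)] [ 3.081e-01  5.391e-01  4.177e-01  3.128e-01 -5.900e-02 -4.000e-04] res 0.00162 0.114
[(2, 1), (4, 0)] [ 0.3051  0.5384  0.416   0.3114 -0.059  -0.0019] res 0.00164 0.108
[(2, 1), (6, 0)] [ 0.3078  0.5396  0.4177  0.3127 -0.059   0.0006] res 0.00166 0.127
[(2, 1), (3, 0), (4, 0)] [ 0.302   0.5412  0.4159  0.3125 -0.059  -0.0019 -0.0029] res 0.00165 0.08
[(2, 1), (4, 1), (6, 1)] [ 3.203e-01  5.297e-01  4.207e-01  3.139e-01 -2.130e-02 -3.750e-02
 -4.000e-04] res 0.0 0.058
[(2, 1), (3, 0), (4, 0), (6, 0)] [ 3.021e-01  5.410e-01  4.157e-01  3.117e-01 -5.890e-02 -3.000e-04
 -2.900e-03  1.100e-03] res 0.00172 0.079
[(2, 1), (4, 1), (6, 1), (3, 0), (4, 0)] [ 3.203e-01  5.297e-01  4.207e-01  3.139e-01 -2.130e-02 -3.750e-02
 -4.000e-04  0.000e+00  0.000e+00] res 0.0 0.05
[(2, 1), (4, 1), (6, 1), (3, 0), (4, 0), (6, 0)] [ 3.203e-01  5.297e-01  4.207e-01  3.139e-01 -2.130e-02 -3.750e-02
 -4.000e-04  0.000e+00  0.000e+00  0.000e+00] res 0.0 0.031
```

>>> play_rows:
  plan:
    - [[0,0.2,1],[-0.4,0,0],-1]
    - [[0.1,0,1],[0,0,0],-1]
    - [[0,0,1],[0,0,0],-1]
    - [[0,0,1],[0,0,0],-1]
    - [[0,0,0],[0,0,0],-1]

```text
clock: 5.72
position: [0.4622, 0.2641, 0.0879]
tool_rot: [3.141, 0.255, -2.709]
force: [0.5, -0.0, -0.4]
grip_width: 0.0852
finger_force: 0.0
```

```bash
python3 rec.py; python3 -c "
from go import *
delta(Rg,pg-np.array([0,0,.003]))"; python3 fit.py
```

```text
[-0.661  0.543 -0.005  2.168  0.317  0.192  1.035] [0.4622 0.2641 0.0879] [ 3.141  0.255 -2.709]
shift in current axes [ 0.06 -0.3   2.66] | in target axes [ 0.08 -0.3   2.66] | turn [ 0.01 -0.05  0.01] f [ 0.5 -0.  -0.4] gw 0.0852
[(2, 1)] [ 0.3123  0.534   0.4196  0.3107 -0.0592] res 0.00184 0.204
[(2, 1), (4, 1)] [ 0.3203  0.5299  0.4206  0.3141 -0.0211 -0.038 ] res 4e-05 0.066
[(2, 1), (6, 1)] [ 0.3143  0.5296  0.4215  0.3078 -0.053  -0.0065] res 0.00165 0.158
[(4, 1), (6, 1)] [ 0.3246  0.5284  0.4208  0.3167 -0.0603  0.0013] res 0.00108 0.152
[(2, 1), (3, 0)] [ 0.3127  0.5326  0.4188  0.3098 -0.0592  0.0014] res 0.00196 0.182
[(2, 1), (4, 0)] [ 0.3136  0.5349  0.4201  0.3117 -0.0592  0.0012] res 0.00184 0.175
[(2, 1), (6, 0)] [ 3.125e-01  5.336e-01  4.195e-01  3.106e-01 -5.920e-02 -3.000e-04] res 0.00189 0.187
[(2, 1), (3, 0), (4, 0)] [ 0.314   0.5334  0.4193  0.3108 -0.0592  0.0014  0.0012] res 0.00197 0.174
[(2, 1), (4, 1), (6, 1)] [ 3.203e-01  5.297e-01  4.207e-01  3.139e-01 -2.130e-02 -3.750e-02
 -4.000e-04] res 0.0 0.061
[(2, 1), (3, 0), (4, 0), (6, 0)] [ 0.3138  0.5336  0.4189  0.3102 -0.0591  0.0029  0.0014  0.001 ] res 0.0019 0.156
[(2, 1), (4, 1), (6, 1), (3, 0), (4, 0)] [ 3.203e-01  5.297e-01  4.207e-01  3.139e-01 -2.130e-02 -3.750e-02
 -4.000e-04  0.000e+00  0.000e+00] res 0.0 0.056
[(2, 1), (4, 1), (6, 1), (3, 0), (4, 0), (6, 0)] [ 3.203e-01  5.297e-01  4.207e-01  3.139e-01 -2.130e-02 -3.750e-02
 -4.000e-04  0.000e+00  0.000e+00  0.000e+00] res 0.0 0.046
```

```bash
cat > ik.py <<'E'
from fit import *
LK=fit(z+[(2,1),(4,1),(6,1)],False)
lo=np.array([-2.91,-.3,-1.5,.17,-1.26,.16,-2.52]);hi=np.array([2.91,2.13,1.42,2.43,4.41,1.93,2.52])
B=Ro.from_euler("z",np.pi/2).as_matrix(); mid=(lo+hi)/2
def tcp(q): R,p,o=fk(q,s,LK); return R@B,p,o
def ik(Rt,pt,q0,w=.002,qp=None):
    qp=q0 if qp is None else qp
    def f(q):
        R,p,_=tcp(q); return np.r_[(p-pt)*10,Ro.from_matrix(R.T@Rt).as_rotvec()*3,w*(q-qp)]
    r=least_squares(f,np.clip(q0,lo+.021,hi-.021),bounds=(lo+.02,hi-.02),max_nfev=150)
    R,p,o=tcp(r.x); return r.x,np.linalg.norm(p-pt),Ro.from_matrix(R.T@Rt).magnitude()
E
python3 - <<'E'
from ik import *; from go import *
q=bot.observe()["qpos"]; rng=np.random.default_rng(0)
for al in (0,10,15):
  a=np.radians(al)
  for fl in(1,-1):
    R0=tilt(a,d,fl*yb); gr=Bo-.047*d+np.array([0,0,.022])
    r=ik(R0,gr+.005*R0[:,2],q); print("grasp",al,fl,r[0].round(2),round(r[1],4),round(r[2],3))
    for side in(-1,1):
      # block frame: d->-Z ; z_tool=cos a*hor+ sin a*down, hor=side*cyv ; tool y: x_tool=-fl*d-ish
      hor=side*cyv; zt=np.cos(a)*hor-np.sin(a)*Zu
      yt=fl*np.cross(zt,(np.cos(a)*Zu+np.sin(a)*hor))
      Rf=frame(zt,yt)
      gz=.012+.154-.030
      best=[]
      for k in range(14):
        q0=r[0] if k==0 else rng.uniform(lo,hi)
        x=ik(Rf,C+np.array([0,0,gz])+.005*zt,q0,.0005,mid)
        if x[1]<.002 and x[2]<.01: best.append((min(np.minimum(x[0]-lo,hi-x[0])),x[0].round(2),tcp(x[0])[2][4].round(2),tcp(x[0])[2][6].round(2)))
      best.sort(key=lambda t:-t[0])
      print("  final",side,len(best),best[:2])
E
```

```text
grasp 0 1 [-0.5   0.73 -0.15  1.94  0.22  0.48  1.19] 0.0 0.0
  final -1 5 [(np.float64(0.4867695483182355), array([-0.42,  1.21,  0.3 ,  1.63,  1.12,  1.44,  1.97]), array([0.63, 0.08, 0.14]), array([0.63, 0.08, 0.14])), (np.float64(0.40590574181160877), array([-0.35,  1.18,  0.19,  1.63,  1.19,  1.52,  1.95]), array([0.63, 0.08, 0.14]), array([0.63, 0.08, 0.14]))]
  final 1 7 [(np.float64(0.3195371093858912), array([ 1.1 ,  1.54, -1.07,  1.06, -0.28,  1.61,  0.41]), array([ 0.59, -0.53,  0.14]), array([ 0.59, -0.53,  0.14])), (np.float64(0.27374819305913456), array([ 1.01,  1.44, -0.8 ,  1.06, -0.51,  1.66,  0.57]), array([ 0.59, -0.53,  0.14]), array([ 0.59, -0.53,  0.14]))]
grasp 0 -1 [-0.53  0.74 -0.17  2.22  2.    0.18  2.5 ] 0.0402 0.269
  final -1 10 [(np.float64(0.7488679815484822), array([-0.62,  1.33,  0.64,  1.64,  0.87,  1.18, -1.03]), array([0.63, 0.08, 0.14]), array([0.63, 0.08, 0.14])), (np.float64(0.7038454336059409), array([-0.66,  1.37,  0.72,  1.64,  0.8 ,  1.13, -0.98]), array([0.63, 0.08, 0.14]), array([0.63, 0.08, 0.14]))]
  final 1 4 [(np.float64(0.12562674495
[... 2339 characters left out ...]
0.22]))]
grasp 15 -1 [-0.54  0.7  -0.15  2.2   2.02  0.18  2.5 ] 0.009 0.061
  final -1 9 [(np.float64(0.7229664941358258), array([-0.43,  1.07,  0.35,  1.69,  1.01,  1.21, -1.05]), array([0.63, 0.07, 0.22]), array([0.63, 0.07, 0.22])), (np.float64(0.7090021736817747), array([-0.42,  1.07,  0.33,  1.69,  1.03,  1.22, -1.06]), array([0.63, 0.07, 0.22]), array([0.63, 0.07, 0.22]))]
  final 1 4 [(np.float64(0.18713497149117053), array([ 0.79,  1.2 , -0.29,  1.16, -0.77,  1.64, -2.33]), array([ 0.59, -0.52,  0.22]), array([ 0.59, -0.52,  0.22])), (np.float64(0.1614828709761551), array([ 0.82,  1.21, -0.34,  1.16, -0.73,  1.63, -2.36]), array([ 0.59, -0.52,  0.22]), array([ 0.59, -0.52,  0.22]))]
```

```bash
sed -i 's/radians(15)/radians(5)/; s/np.array(\[0,0,.025\])/np.array([0,0,.022])/' go.py; python3 -c "
from go import *
print(pg);delta(Rg,pg)"
```

```text
[0.47849602 0.26334235 0.02301903]
shift in current axes [ 0.09 -0.3   2.66] | in target axes [-0.35 -0.3   2.64] | turn [0.01 1.12 0.01] f [ 0.5 -0.  -0.4] gw 0.0852
```

>>> play_rows:
  plan:
    - [[0,-0.3,0],[0,0.6,0],-1]
    - [[-0.3,0,0.2],[0,0.5,0],-1]
    - [[0,0,0.5],[0,0,0],-1]
    - [[0,0,0.5],[0,0,0],-1]
    - [[0,0,0.5],[0,0,0],-1]
    - [[0,0,0],[0,0,0],-1]

```text
clock: 6.48
position: [0.4748, 0.2615, 0.0464]
tool_rot: [3.141, 0.09, -2.707]
force: [0.2, 0.3, 1.1]
grip_width: 0.0855
finger_force: 0.0
```

```bash
python3 -c "
from go import *
delta(Rg,pg);print(bot.observe()['qpos'].round(2))"
```

```text
shift in current axes [-0.08  0.01  0.95] | in target axes [-0.08  0.01  0.95] | turn [0.   0.02 0.02] f [0.2 0.3 1.1] gw 0.0855
[-0.52  0.66 -0.14  2.02  0.28  0.39  1.12]
```

>>> play_rows:
  plan:
    - [[0,0,0.4],[0,0,0],-1]
    - [[0,0,0.4],[0,0,0],-1]
    - [[0,0,0.1],[0,0,0],-1]
    - [[0,0,0],[0,0,0],1]
    - [[0,0,0],[0,0,0],1]
    - [[0,0,0],[0,0,0],1]
    - [[0,0,0],[0,0,0],1]
    - [[0,0,0],[0,0,0],1]
    - [[0,0,0],[0,0,0],1]
    - [[0,0,0],[0,0,0],1]
    - [[0,0,0],[0,0,0],1]
  newtons: 60

```text
clock: 7.85
position: [0.4777, 0.2625, 0.0255]
tool_rot: [3.141, 0.092, -2.709]
force: [-2.2, -0.4, 7.4]
grip_width: 0.0439
finger_force: 61.8
```

```bash
python3 -c "
from go import *
delta(Rg,pg)"
```

```text
shift in current axes [-0.03  0.02  0.1 ] | in target axes [-0.03  0.02  0.1 ] | turn [0.01 0.03 0.01] f [-2.2 -0.4  7.4] gw 0.0439
```

>>> play_rows:
  plan:
    - [[0,0,-0.4],[0,0,0],1]
    - [[0,0,-0.8],[0,0,0],1]
    - [[0,0,-1],[0,0,0],1]
    - [[0,0,-1],[0,0,0],1]
    - [[0,0,-1],[0,0,0],1]
    - [[0,0,-1],[0,0,0],1]
    - [[0,0,-1],[0,0,0],1]
    - [[0,0,-1],[0,0,0],1]
    - [[0,0,-1],[0,0,0],1]
    - [[0,0,-0.8],[0,0,0],1]
    - [[0,0,0],[0,0,0],1]

```text
clock: 9.22
position: [0.4594, 0.2538, 0.2508]
tool_rot: [3.141, 0.094, -2.709]
force: [-0.3, -0.5, -2.4]
grip_width: 0.0439
finger_force: 61.2
```

```bash
cat > path.py <<'E'
from ik import *; from go import *
a=np.radians(5); hor=-cyv; zt=np.cos(a)*hor-np.sin(a)*Zu; up=np.cos(a)*Zu+np.sin(a)*hor
Rf=frame(zt,np.cross(zt,up))
def finalpos(h): return C+np.array([0,0,h+.154-.030])+.005*zt   # h = block bottom height
E
python3 rec.py; python3 - <<'E'
from path import *
f=grab_frame("top"); big=cv2.resize(f["pixels"],(700,525)); cv2.imwrite("pics/lift.png",big[:,:,::-1])
q=bot.observe()["qpos"]
best=None; rng=np.random.default_rng(1)
for k in range(20):
    q0=q+rng.normal(0,.4,7); x=ik(Rf,finalpos(.14),q0,.002,q)
    if x[1]<.003 and x[2]<.01:
        c=abs(x[0]-q).max()
        if best is None or c<best[0]: best=(c,x[0])
qf=best[1]; print(qf.round(2),"maxdq",best[0])
N=16; R,p,_=tcp(q); rows=[]
for i in range(1,N+1):
    Rn,pn,o=tcp(q+(qf-q)*i/N)
    rows.append([(R.T@(pn-p)/.025).round(2).tolist(),(Ro.from_matrix(R.T@Rn).as_rotvec()/.15).round(2).tolist()])
    xb=Rn@np.array([-1,0,0])  # approx block direction
    print(i,rows[-1],pn.round(3),"blk end",(pn-.005*Rn[:,2]+.124*(np.cos(a)*xb+np.sin(a)*Rn[:,2])).round(3),"wrist",o[4].round(2),"elbow",o[3].round(2)); R,p=Rn,pn
E
```

```text
[-0.419  0.32  -0.261  1.92   0.139  0.824  1.25 ] [0.4594 0.2538 0.2508] [ 3.141  0.094 -2.709]
[-0.42  0.94  0.31  1.71  1.14  1.44  2.15] maxdq 0.997180941840806
1 [[0.09, -1.4, 0.63], [0.44, 0.34, -0.43]] [0.473 0.222 0.234] blk end [0.582 0.28  0.233] wrist [0.45 0.23 0.55] elbow [0.18 0.06 0.82]
2 [[0.2, -1.37, 0.65], [0.43, 0.37, -0.43]] [0.486 0.188 0.22 ] blk end [0.591 0.253 0.211] wrist [0.47 0.23 0.53] elbow [0.2  0.06 0.81]
3 [[0.3, -1.33, 0.68], [0.41, 0.41, -0.43]] [0.498 0.154 0.207] blk end [0.599 0.223 0.19 ] wrist [0.49 0.22 0.51] elbow [0.21 0.07 0.8 ]
4 [[0.4, -1.28, 0.7], [0.4, 0.44, -0.43]] [0.509 0.119 0.197] blk end [0.605 0.192 0.171] wrist [0.5  0.21 0.5 ] elbow [0.23 0.08 0.79]
5 [[0.48, -1.22, 0.72], [0.38, 0.47, -0.44]] [0.519 0.084 0.19 ] blk end [0.61  0.159 0.153] wrist [0.52 0.2  0.48] elbow [0.25 0.09 0.78]
6 [[0.55, -1.15, 0.73], [0.36, 0.5, -0.44]] [0.528 0.049 0.184] blk end [0.613 0.125 0.137] wrist [0.53 0.19 0.46] elbow [0.26 0.09 0.77]
7 [[0.61, -1.08, 0.74], [0.33, 0.53, -0.44]] [0.537 0.014 0.181] blk end [0.615 0.089 0.123] wrist [0.55 0.1
[... 632 characters left out ...]
0.2, 0.65, -0.46]] [ 0.576 -0.144  0.206] blk end [ 0.614 -0.096  0.099] wrist [0.6  0.13 0.36] elbow [0.35 0.13 0.7 ]
13 [[0.76, -0.65, 0.65], [0.18, 0.66, -0.46]] [ 0.583 -0.17   0.218] blk end [ 0.613 -0.131  0.104] wrist [0.61 0.12 0.34] elbow [0.36 0.14 0.68]
14 [[0.76, -0.59, 0.61], [0.15, 0.68, -0.47]] [ 0.592 -0.194  0.232] blk end [ 0.611 -0.165  0.113] wrist [0.62 0.11 0.32] elbow [0.37 0.14 0.67]
15 [[0.75, -0.53, 0.57], [0.12, 0.69, -0.47]] [ 0.601 -0.214  0.247] blk end [ 0.61  -0.197  0.125] wrist [0.63 0.09 0.31] elbow [0.39 0.15 0.65]
16 [[0.75, -0.48, 0.52], [0.1, 0.7, -0.47]] [ 0.61  -0.232  0.264] blk end [ 0.61  -0.227  0.14 ] wrist [0.63 0.08 0.29] elbow [0.4  0.15 0.63]
```

```bash
cat > seg.py <<'E'
from path import *
import sys
def plan(Rf,pf,N,segs,qseed=None):
    q=bot.observe()["qpos"]; best=None; rng=np.random.default_rng(1)
    for k in range(12):
        x=ik(Rf,pf,q+rng.normal(0,.3,7)*(k>0),.002,q)
        if x[1]<.003 and x[2]<.01:
            c=abs(x[0]-q).max()
            if best is None or c<best[0]: best=(c,x[0])
    qf=best[1]; print(qf.round(2)); n=N//segs
    for j in range(segs):
        Ra,pa,_=tcp(q+(qf-q)*j/segs); Rb,pb,_=tcp(q+(qf-q)*(j+1)/segs)
        w=Ro.from_matrix(Ra.T@Rb).as_rotvec()/n
        M=sum(Ra@Ro.from_rotvec(w*i).as_matrix() for i in range(n)) # shift before turn
        t=np.linalg.solve(M,pb-pa)
        print(n,"x",(t/.025).round(2),(w/.15).round(2),"->",pb.round(3))
E
python3 -c "
from seg import *
plan(Rf,finalpos(.17),24,4)"
```

```text
[-0.42  0.89  0.31  1.71  1.15  1.46  2.19]
6 x [ 0.18 -0.91  0.41] [ 0.29  0.25 -0.3 ] -> [0.509 0.118 0.204]
6 x [ 0.41 -0.75  0.46] [ 0.23  0.35 -0.3 ] -> [ 0.546 -0.022  0.195]
6 x [ 0.53 -0.55  0.45] [ 0.16  0.41 -0.3 ] -> [ 0.577 -0.146  0.228]
6 x [ 0.55 -0.36  0.38] [ 0.08  0.46 -0.31] -> [ 0.61  -0.232  0.294]
```

View pics/lift.png

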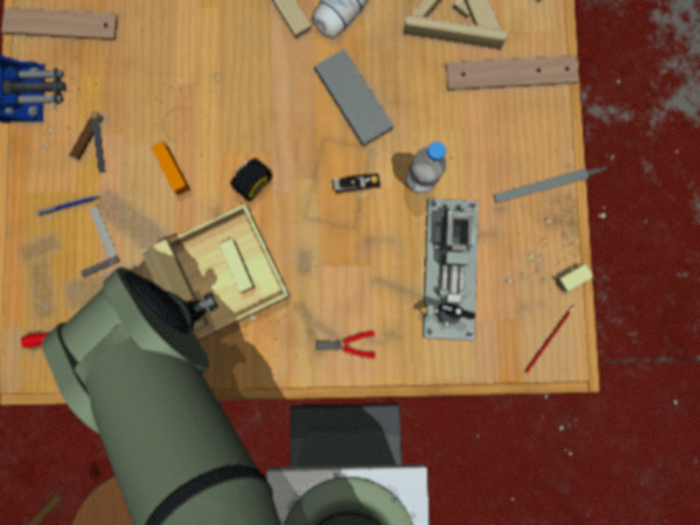

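The picture shows the block lifted in the gripper, with its far end at about (155,255), and the short block still in the tray. Next I swing it over to the clamp.

>>> play_rows:
  plan:
    - [[0.2,-0.9,0.4],[0.3,0.25,-0.3],1]
    - [[0.2,-0.9,0.4],[0.3,0.25,-0.3],1]
    - [[0.2,-0.9,0.4],[0.3,0.25,-0.3],1]
    - [[0.2,-0.9,0.4],[0.3,0.25,-0.3],1]
    - [[0.2,-0.9,0.4],[0.3,0.25,-0.3],1]
    - [[0.2,-0.9,0.4],[0.3,0.25,-0.3],1]
    - [[0.4,-0.75,0.4],[0.2,0.35,-0.3],1]
    - [[0.4,-0.75,0.4],[0.2,0.35,-0.3],1]
    - [[0.4,-0.75,0.4],[0.2,0.35,-0.3],1]
    - [[0.4,-0.75,0.4],[0.2,0.35,-0.3],1]
    - [[0.4,-0.75,0.4],[0.2,0.35,-0.3],1]
    - [[0.4,-0.75,0.4],[0.2,0.35,-0.3],1]
    - [[0,0,0],[0,0,0],1]

```text
clock: 10.9
position: [0.5437, -0.0176, 0.2027]
tool_rot: [-2.756, -0.554, -2.307]
force: [-0.9, 0.7, -1.7]
grip_width: 0.044
finger_force: 61.1
```

```bash
python3 rec.py; python3 -c "
from seg import *
plan(Rf,finalpos(.15),14,2)"
```

```text
[-0.354  0.595 -0.072  1.797  0.663  1.201  1.706] [ 0.5437 -0.0176  0.2027] [-2.756 -0.554 -2.307]
[-0.37  0.9   0.23  1.7   1.18  1.51  2.14]
7 x [ 0.4  -0.46  0.44] [ 0.14  0.36 -0.25] -> [ 0.575 -0.143  0.222]
7 x [ 0.4  -0.31  0.36] [ 0.08  0.39 -0.26] -> [ 0.61  -0.232  0.274]
```

>>> play_rows:
  plan:
    - [[0.4,-0.45,0.4],[0.15,0.35,-0.25],1]
    - [[0.4,-0.45,0.4],[0.15,0.35,-0.25],1]
    - [[0.4,-0.45,0.4],[0.15,0.35,-0.25],1]
    - [[0.4,-0.45,0.4],[0.15,0.35,-0.25],1]
    - [[0.4,-0.45,0.4],[0.15,0.35,-0.25],1]
    - [[0.4,-0.45,0.4],[0.15,0.35,-0.25],1]
    - [[0.4,-0.45,0.4],[0.15,0.35,-0.25],1]
    - [[0.4,-0.3,0.35],[0.1,0.4,-0.25],1]
    - [[0.4,-0.3,0.35],[0.1,0.4,-0.25],1]
    - [[0.4,-0.3,0.35],[0.1,0.4,-0.25],1]
    - [[0.4,-0.3,0.35],[0.1,0.4,-0.25],1]
    - [[0.4,-0.3,0.35],[0.1,0.4,-0.25],1]
    - [[0.4,-0.3,0.35],[0.1,0.4,-0.25],1]
    - [[0.4,-0.3,0.35],[0.1,0.4,-0.25],1]
    - [[0,0,0],[0,0,0],1]

```text
clock: 12.78
position: [0.6098, -0.2217, 0.2805]
tool_rot: [-2.853, -1.49, -1.9]
force: [-1.0, 0.4, -1.4]
grip_width: 0.044
finger_force: 61.2
```

```bash
python3 rec.py; python3 - <<'E'
from path import *
delta(Rf,finalpos(.15))
f=grab_frame("scene"); c=f["pixels"][150:290,215:355]; cv2.imwrite("pics/over.png",cv2.resize(c,(590,590),interpolation=cv2.INTER_CUBIC)[:,:,::-1])
for c in("scene","top"):
    if c=="top": f=grab_frame(c)
    W=cloud(f)
    for r in regions_of("long_block",c)[:2]:
        p=W[r["mask"]]; p=p[~np.isnan(p[:,0])]; L=(p-C)@np.column_stack([cx,cyv,Zu])
        print(c,r["p"],r["box"],len(p)); print((np.percentile(L,[2,25,50,75,98],axis=0)*1000).round(0))
E
```

```text
[-0.361  0.883  0.184  1.726  1.215  1.532  2.105] [ 0.6098 -0.2217  0.2805] [-2.853 -1.49  -1.9  ]
shift in current axes [-0.25 -0.01  0.42] | in target axes [-0.24 -0.03  0.43] | turn [-0.21 -0.06 -0.14] f [-1.   0.4 -1.4] gw 0.044
scene 0.7 [295.5, 163.6, 312.3, 212.9] 807
[[-24. -21. 160.]
 [-19. -18. 198.]
 [ -5. -16. 238.]
 [  8. -12. 283.]
 [ 22.   8. 310.]]
scene 0.32 [183.7, 146.5, 263.4, 202.9] 2343
[[-230.  326.   -1.]
 [-163.  388.    8.]
 [-107.  475.   27.]
 [ -44.  541.   46.]
 [  27.  595.   61.]]
top 0.93 [333.8, 141.8, 364.7, 166.7] 509
[[-25. -11. 166.]
 [-12.  -1. 261.]
 [ -1.  12. 305.]
 [ 10.  14. 308.]
 [ 19.  15. 311.]]
```

View pics/over.png

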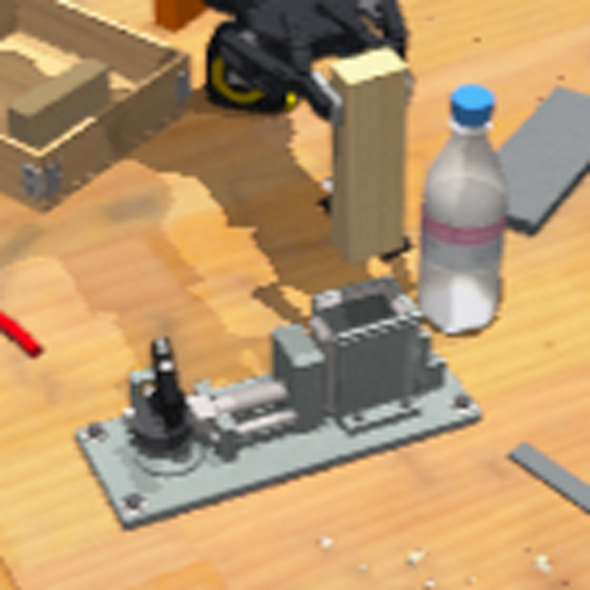

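The picture shows the block held nearly upright above the well: its bottom is at (370,250) and the well mouth at (368,305). The bottle stands clear. I square it up, then measure the block's axis.

>>> play_rows:
  plan:
    - [[0,0,0.2],[-0.2,-0.1,-0.15],1]
    - [[0,0,0.2],[0,0,0],1]
    - [[0,0,0],[0,0,0],1]
    - [[0,0,0],[0,0,0],1]

```text
clock: 13.48
position: [0.6093, -0.231, 0.2798]
tool_rot: [3.141, -1.475, -1.639]
force: [-0.4, -0.6, -0.9]
grip_width: 0.044
finger_force: 61.2
```

```bash
cat > blk.py <<'E'
from path import *
delta(Rf,finalpos(.15))
Q=np.column_stack([cx,cyv,Zu])
def fitplane(L):
    for _ in range(5):
        c=np.median(L,0) if _==0 else L.mean(0); n=np.linalg.svd(L-c)[2][2]; e=abs((L-c)@n); L=L[e<max(.0015,np.percentile(e,90) if _<3 else .0015)]
    return n,L.mean(0),len(L)
for c in("scene","top"):
    f=grab_frame(c); W=cloud(f); m=regions_of("long_block",c)[0]["mask"]
    K=f["camera_matrix"]
    p=W[m]; p=p[~np.isnan(p[:,0])]; L=(p-C)@Q; L=L[(L[:,2]>.12)&(abs(L[:,0])<.06)&(abs(L[:,1])<.06)]
    hi_=np.percentile(L[:,2],98)
    t=L[L[:,2]>hi_-.006]; print(c,"top z",hi_.round(4),"top face centre rect",[np.round(v,1) for v in cv2.minAreaRect((t[:,:2]*1000).astype(np.float32))])
    b=L[L[:,2]<hi_-.012]
    if len(b)>60:
        F=b[b[:,1]<np.median(b[:,1])+.006] if c=="scene" else b
        n,cc,k=fitplane(F); print(" side plane n",n.round(3),"through",(cc*1000).round(1),k)
        for z0 in np.arange(hi_-.15,hi_-.02,.03):
            s=F[(F[:,2]>z0)&(F[:,2]<z0+.03)]
            if len(s)>10: print("  z",round(z0+.015,3),"x",(np.percentile(s[:,0],[1,99])*1000).round(1),"y",np.median(s[:,1]).round(4)*1000)
E
python3 blk.py
```

```text
shift in current axes [-0.25 -0.03  0.05] | in target axes [-0.25 -0.03  0.05] | turn [-0.02  0.05  0.  ] f [-0.4 -0.6 -0.9] gw 0.044
scene top z 0.3088 top face centre rect [array([ -1. , -13.7]), array([48.3, 33.9]), np.float64(5.8)]
 side plane n [-0.004 -1.    -0.004] through [ -1.8 -25.1 226.7] 299
  z 0.174 x [-25.   19.5] y -25.0
  z 0.204 x [-24.8  20.2] y -24.9
  z 0.234 x [-25.2  20.7] y -25.0
  z 0.264 x [-24.1  19.7] y -25.1
  z 0.294 x [-25.5  21.5] y -25.0
top top z 0.3102 top face centre rect [array([-1.9, -8.3]), array([43.9, 28.1]), np.float64(2.4)]
 side plane n [ 0.01  -1.    -0.004] through [  2.6   4.9 241. ] 178
  z 0.175 x [-3.6 17.9] y 5.2
  z 0.205 x [-9.1 16.7] y 5.0
  z 0.235 x [-14.   17.8] y 4.8999999999999995
  z 0.265 x [-20.   19.1] y 4.8
  z 0.295 x [-24.7  19.8] y 4.6
```

>>> play_rows:
  plan:
    - [[0,0,-0.2],[0,0,0],1]
    - [[0,0,-0.18],[0,0,0],1]
    - [[-0.6,0,0.05],[0,0,0],1]
    - [[-0.4,0,0.04],[0,0,0],1]
    - [[0,0,0],[0,0,0],1]
    - [[0,0,0],[0,0,0],1]

```text
clock: 14.42
position: [0.6099, -0.2218, 0.2558]
tool_rot: [3.138, -1.476, -1.637]
force: [0.1, 0.0, -0.9]
grip_width: 0.0438
finger_force: 61.2
```

```bash
python3 blk.py; python3 - <<'E'
from path import *
Q=np.column_stack([cx,cyv,Zu])
f=grab_frame("top");W=cloud(f);L=(W-C)@Q
m=(abs(L[:,:,1])<.06)&(L[:,:,0]>-.04)&(L[:,:,0]<.08)&(L[:,:,2]>.09)&(L[:,:,2]<.104)
p=L[m]*1000; print("housing rim visible",np.percentile(p,[1,50,99],axis=0).round(1))
E
```

```text
shift in current axes [ 0.75 -0.02  0.33] | in target axes [ 0.74 -0.02  0.33] | turn [-0.01  0.05  0.  ] f [ 0.1  0.  -0.9] gw 0.0438
scene top z 0.2846 top face centre rect [array([-3.6, -3.5]), array([34. , 44.4]), np.float64(87.5)]
 side plane n [ 0.023 -1.    -0.004] through [ -3.1 -15.9 205.7] 254
  z 0.15 x [-24.7  17.1] y -15.4
  z 0.18 x [-23.8  19.7] y -15.9
  z 0.21 x [-24.2  19.3] y -16.1
  z 0.24 x [-24.6  21.3] y -15.9
  z 0.27 x [-24.7  20.8] y -15.7
top top z 0.286 top face centre rect [array([-2.2,  0.2]), array([44.3, 28.3]), np.float64(1.6)]
 side plane n [ 0.004 -1.    -0.005] through [  2.7  14.1 214.7] 168
  z 0.151 x [-5.1 19.7] y 14.4
  z 0.181 x [-9.1 18.5] y 14.3
  z 0.211 x [-14.   19.4] y 14.1
  z 0.241 x [-19.   18.5] y 14.0
  z 0.271 x [-25.2  18. ] y 13.6
housing rim visible [[-35.3 -25.3  90.1]
 [ 14.6  12.7  97.4]
 [ 33.9  25.3 102.4]]
```

>>> play_rows:
  plan:
    - [[-0.5,0,0.044],[0,0,0],1]
    - [[-0.5,0,0.044],[0,0,0],1]
    - [[-0.2,0,0.017],[0,0,0],1]
    - [[-0.2,0,0.017],[0,0,0],1]
    - [[-0.2,0,0.017],[0,0,0],1]
    - [[-0.2,0,0.017],[0,0,0],1]
    - [[0,0,0],[0,0,0],1]

```text
clock: 15.55
position: [0.6099, -0.2212, 0.2103]
tool_rot: [3.135, -1.475, -1.634]
force: [1.5, 0.2, -1.5]
grip_width: 0.0437
finger_force: 61.2
```

>>> play_rows:
  plan:
    - [[-0.3,0,0.026],[0,0,0],1]
    - [[-0.3,0,0.026],[0,0,0],1]
    - [[-0.3,0,0.026],[0,0,0],1]
    - [[-0.3,0,0.026],[0,0,0],1]
    - [[-0.3,0,0.026],[0,0,0],1]
    - [[-0.3,0,0.026],[0,0,0],1]
    - [[0,0,0],[0,0,0],1]

```text
clock: 16.42
position: [0.6099, -0.2208, 0.1647]
tool_rot: [3.131, -1.475, -1.629]
force: [-0.2, -1.1, -1.7]
grip_width: 0.044
finger_force: 61.1
```

>>> play_rows:
  plan:
    - [[-0.3,0,0.022],[0,0,0],1]
    - [[-0.3,0,0.022],[0,0,0],1]
    - [[-0.2,0,0.015],[0,0,0],1]
    - [[-0.1,0,0.008],[0,0,0],1]
    - [[-0.1,0,0.008],[0,0,0],1]
    - [[0,0,0],[0,0,0],1]
    - [[0,0,0],[0,0,0],1]

```text
clock: 17.3
position: [0.61, -0.2205, 0.1402]
tool_rot: [3.139, -1.475, -1.638]
force: [0.1, -6.5, -1.0]
grip_width: 0.0442
finger_force: 61.6
```

>>> play_rows:
  plan:
    - [[0,0,0.04],[0,0,0],1]
    - [[-0.08,0,0.008],[0,0,0],1]
    - [[-0.08,0,0.008],[0,0,0],1]
    - [[0,0,0],[0,0,0],1]

```text
clock: 17.8
position: [0.6102, -0.2213, 0.1375]
tool_rot: [-3.134, -1.478, -1.648]
force: [-1.6, 2.3, 13.3]
grip_width: 0.0438
finger_force: 62.8
```

```bash
python3 blk.py | head -3; python3 - <<'E'
from path import *
f=grab_frame("scene"); c=f["pixels"][170:290,225:355]; cv2.imwrite("pics/in.png",cv2.resize(c,(640,590),interpolation=cv2.INTER_CUBIC)[:,:,::-1])
Q=np.column_stack([cx,cyv,Zu])
for k in("top","scene"):
    L=(cloud(grab_frame(k))-C)@Q; m=(abs(L[:,:,0])<.02)&(abs(L[:,:,1])<.014)&(L[:,:,2]>.14)&(L[:,:,2]<.19); print(k,m.sum(),np.percentile(L[m][:,2],[50,90,99]).round(4))
E
```

```text
shift in current axes [ 5.46 -0.02 -0.09] | in target axes [ 5.46 -0.02 -0.06] | turn [-0.01  0.04 -0.  ] f [-1.6  2.3 13.3] gw 0.0438
scene top z 0.1687 top face centre rect [array([-1.5, -3.2]), array([34.5, 44.2]), np.float64(74.6)]
 side plane n [ 0.013 -0.999 -0.053] through [ -1.6 -15.5 139.5] 67
top 182 [0.1646 0.1671 0.1688]
scene 84 [0.1643 0.1673 0.1692]
```

View pics/in.png

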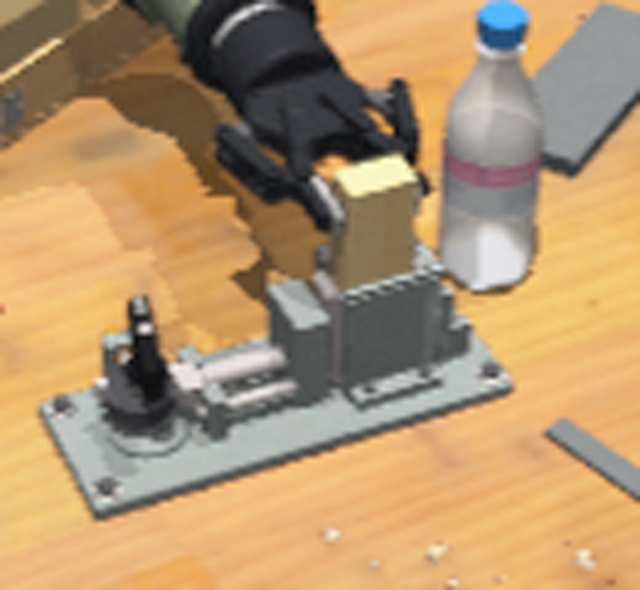

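The block sits in the well, standing above the rim with its top face at (375,175), and the bottle is undisturbed. Its top height of 0.165 m agrees with the floor contact, so I release it and back off.

>>> play_rows:
  plan:
    - [[0,0,0],[0,0,0],-0.3]
    - [[0,0,0],[0,0,0],-0.4]
    - [[0,0,0],[0,0,0],-0.4]
    - [[0,0,0],[0,0,0],-0.4]
    - [[0,0,0],[0,0,0],-0.4]

```text
clock: 18.77
position: [0.61, -0.2213, 0.1362]
tool_rot: [3.139, -1.475, -1.638]
force: [-0.4, 0.2, -0.4]
grip_width: 0.0598
finger_force: 0.0
```

```bash
python3 blk.py | head -5; python3 rec.py
```

```text
shift in current axes [ 5.51 -0.02 -0.11] | in target axes [ 5.51 -0.02 -0.06] | turn [-0.01  0.05  0.  ] f [-0.4  0.2 -0.4] gw 0.0598
scene top z 0.168 top face centre rect [array([-0.8, -2.7]), array([31.4, 47.2]), np.float64(87.8)]
 side plane n [-0.01   1.    -0.003] through [ -0.7 -14.4 138.5] 55
  z 0.123 x [-24.5  21.3] y -14.6
  z 0.153 x [-24.2  20.3] y -14.6
[-0.333  1.125  0.15   1.645  1.171  1.486  1.971] [ 0.61   -0.2213  0.1362] [ 3.139 -1.475 -1.638]
```

>>> play_rows:
  plan:
    - [[0,0,-0.6],[0,0,0],-0.4]
    - [[0,0,-1],[0,0,0],-0.4]
    - [[0,0,-1],[0,0,0],-0.4]
    - [[0,0,-1],[0,0,0],-0.4]
    - [[0.8,0,-1],[0,0,0],-0.4]
    - [[1,0,-0.8],[0,0,0],-0.4]
    - [[1,0,-0.4],[0,0,0],-0.4]
    - [[1,0,0],[0,0,0],-0.4]
    - [[0,0,0],[0,0,0],-0.4]

```text
clock: 20.1
position: [0.6197, -0.0857, 0.2476]
tool_rot: [-3.108, -1.474, -1.674]
force: [0.8, -0.5, -0.4]
grip_width: 0.0598
finger_force: 0.0
```

```bash
python3 - <<'E'
from seg import *
H=C-.155*cx; q=bot.observe()["qpos"]; print(q.round(2))
rng=np.random.default_rng(3)
for fl in(1,-1):
    b=cy+1.35; bar=np.array([np.cos(b),np.sin(b),0])
    xb=fl*bar; R0=frame(-Zu,np.cross(-Zu,xb))
    R1=Ro.from_rotvec([0,0,-1.45]).as_matrix()@R0; p=H+np.array([0,0,.081])
    res=[]
    for k in range(15):
        r=ik(R0,p,q+rng.normal(0,.4,7)*(k>0),.003,q)
        r1=ik(R1,p,r[0])
        if r[1]<.003 and r[2]<.01 and r1[1]<.004 and r1[2]<.02: res.append((abs(r[0]-q).max(),r[0].round(2),r1[0].round(2)))
    res.sort(key=lambda t:t[0]); print(fl,res[:2])
E
```

```text
[-0.49  0.97  0.1   1.57  1.05  1.7   2.13]
1 [(np.float64(1.68348273076325), array([-0.07,  0.67,  0.54,  2.06, -0.63,  0.58,  0.63]), array([-0.27,  0.82,  0.88,  2.07, -0.97,  0.74, -0.5 ])), (np.float64(1.683484585240297), array([-0.07,  0.67,  0.54,  2.06, -0.63,  0.58,  0.63]), array([-0.27,  0.82,  0.88,  2.07, -0.97,  0.74, -0.5 ]))]
-1 [(np.float64(1.3792952655433446), array([ 0.89,  0.7 , -0.77,  2.01,  0.74,  0.73,  2.5 ]), array([ 0.6 ,  0.61, -0.37,  2.03,  0.39,  0.58,  1.36])), (np.float64(1.3792952655438708), array([ 0.89,  0.7 , -0.77,  2.01,  0.74,  0.73,  2.5 ]), array([ 0.6 ,  0.61, -0.37,  2.03,  0.39,  0.58,  1.36]))]
```

```bash
cat >> seg.py <<'E'
H=C-.155*cx
b=cy+1.35; Rh=frame(-Zu,np.cross(-Zu,np.array([np.cos(b),np.sin(b),0])))
E
python3 - <<'E'
from seg import *
plan(Rh,H+np.array([0,0,.24]),32,4)
E
```

```text
[-0.24  0.43  0.76  1.95 -0.37  0.91  0.41]
8 x [0.12 0.36 0.47] [-0.33 -0.18  0.47] -> [ 0.527 -0.158  0.236]
8 x [0.21 0.13 0.29] [-0.37 -0.07  0.56] -> [ 0.458 -0.181  0.219]
8 x [ 0.06 -0.04  0.07] [-0.37  0.04  0.65] -> [ 0.438 -0.185  0.214]
8 x [-0.18  0.03 -0.14] [-0.33  0.14  0.71] -> [ 0.456 -0.216  0.24 ]
```

>>> play_rows:
  plan:
    - [[0.1,0.35,0.45],[-0.33,-0.18,0.47],-0.4]
    - [[0.1,0.35,0.45],[-0.33,-0.18,0.47],-0.4]
    - [[0.1,0.35,0.45],[-0.33,-0.18,0.47],-0.4]
    - [[0.1,0.35,0.45],[-0.33,-0.18,0.47],-0.4]
    - [[0.1,0.35,0.45],[-0.33,-0.18,0.47],-0.4]
    - [[0.1,0.35,0.45],[-0.33,-0.18,0.47],-0.4]
    - [[0.1,0.35,0.45],[-0.33,-0.18,0.47],-0.4]
    - [[0.1,0.35,0.45],[-0.33,-0.18,0.47],-0.4]
    - [[0.2,0.13,0.25],[-0.37,-0.07,0.56],-0.4]
    - [[0.2,0.13,0.25],[-0.37,-0.07,0.56],-0.4]
    - [[0.2,0.13,0.25],[-0.37,-0.07,0.56],-0.4]
    - [[0.2,0.13,0.25],[-0.37,-0.07,0.56],-0.4]
    - [[0.2,0.13,0.25],[-0.37,-0.07,0.56],-0.4]
    - [[0.2,0.13,0.25],[-0.37,-0.07,0.56],-0.4]
    - [[0.2,0.13,0.25],[-0.37,-0.07,0.56],-0.4]
    - [[0.2,0.13,0.25],[-0.37,-0.07,0.56],-0.4]
    - [[0,0,0],[0,0,0],-0.4]

```text
clock: 22.22
position: [0.4665, -0.1729, 0.2161]
tool_rot: [-2.417, -0.406, 2.838]
force: [0.4, -0.6, -0.2]
grip_width: 0.0596
finger_force: 0.0
```

```bash
python3 rec.py; python3 - <<'E'
from seg import *
plan(Rh,H+np.array([0,0,.2]),16,2)
E
```

```text
[-0.244  0.677  0.226  1.733  0.432  1.364  1.172] [ 0.4665 -0.1729  0.2161] [-2.417 -0.406  2.838]
[-0.07  0.44  0.52  1.98 -0.3   0.8   0.33]
8 x [0.07 0.01 0.18] [-0.38  0.05  0.63] -> [ 0.44  -0.178  0.189]
8 x [-0.21  0.02 -0.06] [-0.33  0.12  0.73] -> [ 0.456 -0.216  0.2  ]
```

>>> play_rows:
  plan:
    - [[0.07,0,0.12],[-0.38,0.05,0.63],-0.4]
    - [[0.07,0,0.12],[-0.38,0.05,0.63],-0.4]
    - [[0.07,0,0.12],[-0.38,0.05,0.63],-0.4]
    - [[0.07,0,0.12],[-0.38,0.05,0.63],-0.4]
    - [[0.07,0,0.12],[-0.38,0.05,0.63],-0.4]
    - [[0.07,0,0.12],[-0.38,0.05,0.63],-0.4]
    - [[0.07,0,0.12],[-0.38,0.05,0.63],-0.4]
    - [[0.07,0,0.12],[-0.38,0.05,0.63],-0.4]
    - [[-0.2,0,-0.05],[-0.33,0.12,0.73],-0.4]
    - [[-0.2,0,-0.05],[-0.33,0.12,0.73],-0.4]
    - [[-0.2,0,-0.05],[-0.33,0.12,0.73],-0.4]
    - [[-0.2,0,-0.05],[-0.33,0.12,0.73],-0.4]
    - [[-0.2,0,-0.05],[-0.33,0.12,0.73],-0.4]
    - [[-0.2,0,-0.05],[-0.33,0.12,0.73],-0.4]
    - [[-0.2,0,-0.05],[-0.33,0.12,0.73],-0.4]
    - [[-0.2,0,-0.05],[-0.33,0.12,0.73],-0.4]
    - [[0,0,0],[0,0,0],-0.4]

```text
clock: 24.35
position: [0.4547, -0.2112, 0.2096]
tool_rot: [-3.14, -0.003, 1.282]
force: [0.7, -0.6, 0.7]
grip_width: 0.0596
finger_force: 0.0
```

```bash
python3 rec.py; python3 - <<'E'
from seg import *
delta(Rh,H+np.array([0,0,.081]))
E
```

```text
[-0.042  0.412  0.473  1.974 -0.257  0.816  0.286] [ 0.4547 -0.2112  0.2096] [-3.140e+00 -3.000e-03  1.282e+00]
shift in current axes [-0.18  0.1   5.14] | in target axes [-0.16  0.09  5.14] | turn [-0.01 -0.02  0.03] f [ 0.7 -0.6  0.7] gw 0.0596
```

>>> play_rows:
  plan:
    - [[-0.17,0.1,0.6],[0,0,0],-0.4]
    - [[0,0,1],[0,0,0],-0.4]
    - [[0,0,1],[0,0,0],-0.4]
    - [[0,0,1],[0,0,0],-0.4]
    - [[0,0,0.8],[0,0,0],-0.4]
    - [[0,0,0.5],[0,0,0],-0.4]
    - [[0,0,0.2],[0,0,0],-0.4]
    - [[0,0,0],[0,0,0],-0.4]
    - [[0,0,0],[0,0,0],0.4]
    - [[0,0,0],[0,0,0],0.8]
    - [[0,0,0],[0,0,0],1]
    - [[0,0,0],[0,0,0],1]
    - [[0,0,0],[0,0,0],1]
    - [[0,0,0],[0,0,0],1]
    - [[0,0,0],[0,0,0],1]
    - [[0,0,0],[0,0,0],1]
  newtons: 80

```text
clock: 26.35
position: [0.4575, -0.2161, 0.0826]
tool_rot: [3.14, -0.003, 1.28]
force: [6.3, -0.2, 4.8]
grip_width: 0.0127
finger_force: 78.7
```

```bash
python3 rec.py; python3 - <<'E'
from seg import *
delta(Rh,H+np.array([0,0,.081])); print(bot.observe()["moment"])
E
```

```text
[ 0.076  0.62   0.34   2.048 -0.397  0.533  0.411] [ 0.4575 -0.2161  0.0826] [ 3.14e+00 -3.00e-03  1.28e+00]
shift in current axes [-0.01 -0.08  0.06] | in target axes [-0.01 -0.08  0.06] | turn [ 0.01 -0.02  0.01] f [ 6.3 -0.2  4.8] gw 0.0127
[ 0.05827493 -0.84813237  0.02874959]
```

>>> play_rows:
  plan:
    - [[0,0.06,0],[0,0,0.4],1]
    - [[0,0,0],[0,0,0.5],1]
    - [[0,0,0],[0,0,0.5],1]
    - [[0,0,0],[0,0,0.5],1]
    - [[0,0,0],[0,0,0.5],1]
    - [[0,0,0],[0,0,0.5],1]
    - [[0,0,0],[0,0,0.5],1]
    - [[0,0,0],[0,0,0.5],1]
    - [[0,0,0],[0,0,0.5],1]
    - [[0,0,0],[0,0,0],1]

```text
clock: 27.6
position: [0.4582, -0.2164, 0.0826]
tool_rot: [-3.14, -0.003, 0.619]
force: [-0.3, 0.9, 13.2]
grip_width: 0.0126
finger_force: 79.7
```

```bash
python3 rec.py; python3 -c "
from h import *
s=bot.observe();print(s['moment'],s['force'])"
```

```text
[-0.047  0.663  0.517  2.051 -0.597  0.577 -0.06 ] [ 0.4582 -0.2164  0.0826] [-3.14e+00 -3.00e-03  6.19e-01]
[ 0.27896722  0.08923282 -0.01841866] [-0.25494516  0.87806778 13.19604369]
```

>>> play_rows:
  plan:
    - [[0,0,-0.04],[0,0,0.5],1]
    - [[0,0,0],[0,0,0.5],1]
    - [[0,0,0],[0,0,0.5],1]
    - [[0,0,0],[0,0,0.5],1]
    - [[0,0,0],[0,0,0.5],1]
    - [[0,0,0],[0,0,0.5],1]
    - [[0,0,0],[0,0,0.5],1]
    - [[0,0,0],[0,0,0.5],1]
    - [[0,0,0],[0,0,0.5],1]
    - [[0,0,0],[0,0,0.4],1]
    - [[0,0,0],[0,0,0],1]

```text
clock: 28.98
position: [0.4583, -0.2168, 0.0828]
tool_rot: [-3.14, -0.001, -0.116]
force: [7.2, -6.6, -15.2]
grip_width: 0.0123
finger_force: 80.0
```

```bash
python3 rec.py; python3 -c "
from h import *
s=bot.observe();print(s['moment'],s['force'])"
```

```text
[-0.172  0.731  0.711  2.056 -0.803  0.652 -0.601] [ 0.4583 -0.2168  0.0828] [-3.14e+00 -1.00e-03 -1.16e-01]
[-1.23911825 -1.47474798 -0.00276855] [  7.15852183  -6.57856171 -15.16470823]
```

>>> play_rows:
  plan:
    - [[0,0,0.03],[0,0,0.15],1]
    - [[0,0,0],[0,0,0],1]
    - [[0,0,0],[0,0,0],0.4]
    - [[0,0,0],[0,0,0],0]
    - [[0,0,0],[0,0,0],0]
    - [[0,0,0],[0,0,0],0]
    - [[0,0,0],[0,0,0],0]
    - [[0,0,-0.4],[0,0,0],0]
    - [[0,0,-1],[0,0,0],0]
    - [[0,0,-1],[0,0,0],0]
    - [[0,0,-1],[0,0,0],0]
    - [[0,0,-1],[0,0,0],0]
    - [[0,0,-1],[0,0,0],0]
    - [[0,0,-1],[0,0,0],0]
    - [[0,0,0],[0,0,0],0]

```text
clock: 30.85
position: [0.458, -0.2171, 0.2439]
tool_rot: [-3.139, -0.002, -0.138]
force: [-0.5, -0.3, -0.2]
grip_width: 0.0425
finger_force: 0.0
```

```bash
python3 - <<'E'
from path import *
from m import rect
f=grab_frame("scene"); c=f["pixels"][130:290,170:355]; cv2.imwrite("pics/end.png",cv2.resize(c,(680,590),interpolation=cv2.INTER_CUBIC)[:,:,::-1])
W=cloud(f);X,Y,Z=W[:,:,0],W[:,:,1],W[:,:,2]
rect(W,(Y<-.155)&(Y>-.29)&(Z>.088)&(Z<.099)&(X<.51)&(X>.41),"handle")
Q=np.column_stack([cx,cyv,Zu])
L=(W-C)@Q; m=(abs(L[:,:,0])<.02)&(abs(L[:,:,1])<.012)&(L[:,:,2]>.14)&(L[:,:,2]<.19); print("top z",m.sum(),np.percentile(L[m][:,2],[50,90,99]).round(4))
for n in["short_block","bottle","tape","pliers","small_plane"]:
    for r in regions_of(n,"scene")[:2]:
        p=W[r["mask"]]; print(n,round(r["p"],2),np.nanmedian(p,0).round(3))
E
python3 blk.py
```

```text
handle 91 [ 454.3 -222.6] [18.4 69.5] 89.1 z 92.9 x [422. 489.] y [-230. -214.]
top z 74 [0.1644 0.167  0.1701]
short_block 0.83 [0.556 0.198 0.041]
short_block 0.27 [0.729 0.162 0.04 ]
bottle 0.58 [ 0.721 -0.19   0.111]
bottle 0.34 [0.556 0.197 0.041]
tape 0.66 [0.728 0.161 0.045]
pliers 0.63 [ 0.396 -0.026  0.009]
small_plane 0.43 [ 0.723 -0.021  0.016]
shift in current axes [ 6.12 -0.25 -1.28] | in target axes [ 1.28 -6.13  0.05] | turn [-7.33  7.84  7.98] f [ 0.5 -0.1  0.2] gw 0.0428
scene top z 0.1681 top face centre rect [array([-0.4, -5.1]), array([43.7, 31.7]), np.float64(9.2)]
 side plane n [ 0.026 -0.998 -0.049] through [  1.7 -15.2 137.7] 71
  z 0.123 x [-22.1  23.3] y -14.7
  z 0.153 x [-21.8  23.2] y -15.4
top top z 0.1684 top face centre rect [array([-0.2,  1.3]), array([44.9, 27.5]), np.float64(1.4)]
 side plane n [-0.01  1.   -0.01] through [  0.5  14.8 139. ] 49
  z 0.123 x [-22.6  21.4] y 14.6
  z 0.153 x [-22.4  21.1] y 14.7
```

View pics/end.png

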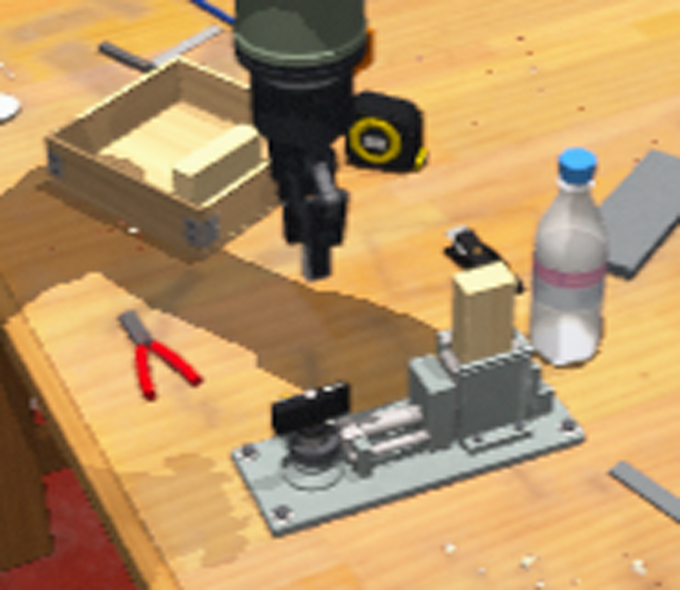

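The handle at (310,408) lies in line with the clamp. The block stands pressed to the back plate, and everything else is in place.

```bash
python3 -c "
from h import *
print(bot.job_done())"
```

```text
the job is handed in; nothing more can be done
None
```

The long block stands on end on the well floor, pressed to the back plate with the handle clicked over and staying locked, the short block is still in the tray, nothing else was touched, and the job was handed in at about 31 s of the 72 s allowed.

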